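# Raise the bench magnifier by one hole

## Task

Raise the bench magnifier by one hole: pinch its two spring buttons flush with the sleeve, slide the sleeve up the post until the buttons pop out through the next pair of holes, then let go and press down on the sleeve's cap with about 12 N for half a second to make sure that it has locked. Do not lift the foot off the bench, do not touch the lens, and leave the things lying around where they are.

Things in the scene. Friction and masses are not known exactly. Their poses are not given: they have to be found in the camera images.
- foot_top (a point): the magnifier stands loose on a heavy steel foot plate, 132 x 120 mm, about 2 kg; a 25 mm square post rises from it to 160 mm above the bench. This point lies on the post's axis, on the plate's top face, 17 mm above the bench. x: level, from post to lens; y: level, along the buttons' common axis; z: up the post. Pulling up harder than its weight lifts it
- sleeve_rim (a point): the grey square sleeve that slides on the post: 32 mm square outside, wall 2.5 mm, 140 mm long, 1 mm play all round, about 0.33 kg with arm and lens; this point is the centre of its lower rim, 10 mm above the foot's plate at the start. An arm leaves the sleeve toward the lens within its top 25 mm, 10 mm wide (26 mm at the bracket where it joins)
- top_holes (a point): on the sleeve's axis, half-way between its upper pair of holes, in which the buttons stand at the start, about 140 mm above the bench. The sleeve's sides facing +y and -y (of foot_top) have two round 12 mm holes each, one above the other; their spacing was not measured (33 to 51 mm, it differs each time): feel for the pop. The upper pair is 112 mm above the rim, 28 mm below the upper edge
- cap: black plug on the sleeve's top, 27 mm square; origin at its centre, 5 mm below its flat top and 28 mm above the upper holes. The buttons: 10 mm round, tapered ends, one each side of the post, 4.5 mm proud of the sleeve; 3 N presses one flush. While both are pinched flush, up to 15 N upward slides the holes' edges over them in the first 8 mm; then the pull is 3 to 6 N until they pop and lock
- lens: round glass lens in a black ring, 109 mm across, 13 mm thick, level, fixed to the sleeve's arm with its centre 168 mm out from the post's axis (+x of foot_top), 16 mm below the sleeve's upper edge; origin on its axis, at the underside of the glass
- folded_frame: spectacle frame with folded temples lying on the bench under the lens, 69 x 140 x 51 mm; leave it
- pliers: red-handled pliers lying on the bench, 51 x 156 x 12 mm; leave them
- glue_bottle: small glue bottle standing on the bench, 27 mm round, 80 mm high; leave it

How it is judged:
On the way, in this order (a step that is already met when the one before it is completed fails the run):
1. the sleeve is sliding up over the pressed buttons (z of sleeve_rim in the frame of foot_top above 0.018 m), for 0.05 s.
2. the sleeve is one hole higher and let go, and stays there (z of sleeve_rim in the frame of foot_top between 0.04 and 0.066 m and contact force between the fingers and sleeve below 0.1 N), for 0.3 s.
3. the fingers press down on the cap with more than 8 N and the sleeve stays up, locked (contact force between the fingers and cap above 8 N and z of sleeve_rim in the frame of foot_top between 0.04 and 0.066 m), for 0.3 s.
At the end, for the whole second after the job is handed in: The sleeve sits locked one hole higher than at the start (lower rim 40 to 66 mm above the foot's plate), the foot flat on the bench within 40 mm of where it stood, everything at rest and released (z of sleeve_rim in the frame of foot_top between 0.04 and 0.066 m and angle between foot_top's own z axis and vertical below 0.03 rad and height (world z) of foot_top below 0.0185 m and distance of foot_top from where it was at the start of the episode below 0.04 m and linear speed of lens below 0.02 m/s); the robot touches nothing.
It fails at once if the foot is lifted off the bench by more than 1.5 mm or tipped (height (world z) of foot_top above 0.0185 m or angle between foot_top's own z axis and vertical above 0.04 rad).
It fails at once if the cap is pressed with more than 25 N (contact force between the fingers and cap above 25 N).
It fails at once if the robot touches the lens (contact force between any of the fingers, the arm and lens above 0.5 N).
It fails at once if a thing lying around is moved by more than 20 mm (distance of any of folded_frame, pliers, glue_bottle from where it was at the start of the episode above 0.02 m).
It also fails if it takes over 48 s, if anything falls off the work surface, if the arm or the gripper's body presses on something with over 40 N, if the wrist force passes 120 N, or if a joint passes its speed limit or range.

## Robot

A 6-joint arm with a two-finger parallel gripper is mounted at the origin on a cart in front of the work surface, level with it; the furniture and walls round the work are solid. World frame = base frame: x ahead of the robot, y to its left, z up, the work surface at z = 0. Lengths are in m, angles in rad, forces in N, time in s.
With the tool pointing down it reaches from about 0.35 to 0.85 m from the base axis. Payload 8.1 kg.
Tool frame: the origin (TCP) lies between the finger pads; the fingertips stand 11 mm ahead of it and the grasp point (between the pads) lies 8 mm behind it (robot.tips_ahead is the distance from the TCP to the fingertips, in m); z points along the fingers, y is the line along which they close (so a half turn about z gives the same grasp; the last joint's range is limited). The gripper opens to 93 mm and grips with 3 to 60 N. Pads are 15 mm wide; open, the fingers measure 128 mm over their backs; the gripper's body (75 mm by 188 mm) begins 65 mm behind the grasp point.
Start: joints at [-1.265, 0.13, 1.488, -0, 1.523, -0.085], TCP at [0.229, -0.555, 0.23] pointing down, gripper open.
Joint ranges: [-2.96, 2.96], [-0.89, 2.26], [0.02, 2.5], [-1.34, 4.48], [0, 2.73], [-2.66, 2.66]. Speed limits (rad/s): [2.39, 2.39, 2.79, 3.14, 3.14, 3.14].

## Interface

Orientations are given as a rotation vector (axis times angle).
In Python, from plant import robot gives the robot as it stands. The module is installed in compiled form; this text tells all that it offers.
- The arm moves only by the tool move_arm, never from a script. Its argument "deltas" is one flat list of numbers, 7 for each row, row after row: the shift along the tool's x, y, z in m, then the turn, a rotation vector about the tool's x, y, z in rad, then the opening, from 0 (shut) to 1 (fully open). A call has 1 to 12 rows; each row is the pose to reach, as a shift and turn from the pose commanded when the call began, along the tool's axes at that moment; what a row does not reach only later rows make up. A row lasts 1/8 s, in which the tool goes at most 62.5 mm and 10.7 degrees, less where a joint would pass 70% of its speed; a pose out of reach is approached as far as the arm can. A call with a gripper value outside its range is refused whole. The fingers move at their own pace and stop on an object; "squeeze" is the grip in N (left out, the last holds). Time passes only in rows, so rows that repeat a pose let the fingers close. It gives the time, the measured TCP pose, the force, the opening and the grip force at its end, in the units of the state.
- robot.read_state(): the state, without advancing time (a new reading comes with each control period).
- robot.read_camera(name): name is "side" or "top"; returns (picture, depth): 384x512x3 uint8, red, green, blue; 384x512 float32, m along the optical axis (not along the pixel's ray), 0 where there is no reading.
- robot.camera_model(name): a dict with "K" (3x3 intrinsics, pixels), "R" (3x3) and "t" (3): a world point X has camera coordinates R X + t. Camera axes: x right, y down, z forward; pixel columns grow to the right and rows downward; lengths in m; the calibration is good to about 2 mm. A picture is of the moment at which its call begins. camera_model takes no time and is no camera call.
- robot.close_job(): hands the job in; it is judged then, once.
Trained networks look in the newest picture that a camera, given by its name, has taken for a name from the list of things; names that differ only in an ending like _2 or _b are one class to them, and where a whole thing is asked for, a point or a joint stands for the part that bears it (a point fixed in the world has none). Each returns a list of dicts, best first, with "confidence" (0 to 1); they miss things now and then, are a little off and sometimes report something else, mostly with a low value. They report only what shows in the picture. A call takes as long as a camera call.
- robot.recognise(camera, label): "uv" ([column, row] in pixels, amid what is visible of it).
The state is a dict: "t": time; "q": joint angles; "dq": joint speeds; "joint_torque": joint torques, N m; "tool_pos": TCP position; "orientation": TCP orientation; "force": force on the tool from outside, world axes, zero at the start; "wrist_torque": the same for the moment, N m; "opening": finger opening in m; "gripper_force": force on a finger pad.
Only numpy, scipy, OpenCV 4.12 (cv2) and the standard library are available. Lean on these libraries where they do the work, as an engineer would, in place of code of your own. Each camera call takes 0.05 s, during which the arm holds its last target. There are 200 camera calls.

## Working session

There is one attempt and no reset: what is moved stays moved. The work goes in short steps, Python scripts to look and compute and a tool call to move; the robot and the scene stay as the last step left them, time stands still between calls to the robot, and variables do not carry over. Pictures are saved under pics/ and viewed, at most 10 in all, crops included, and the job is handed in when it is done.

Besides the shell and the picture viewer there is one more tool, called after "Emit:" as name(argument=value, ...) on one line, values as JSON. move_arm: Moves the arm, as the interface text tells. Its arguments: {"type":"object","properties":{"deltas":{"type":"array","items":{"type":"number"}},"squeeze":{"type":"number"}},"required":["deltas"]}

```bash
mkdir -p pics
cat > h.py <<'E'
import numpy as np, cv2
from plant import robot
def cloud(name):
    rgb,d=robot.read_camera(name); m=robot.camera_model(name)
    K,R,t=[np.array(m[k]) for k in("K","R","t")]
    v,u=np.mgrid[:d.shape[0],:d.shape[1]]
    P=np.stack([(u-K[0,2])/K[0,0]*d,(v-K[1,2])/K[1,1]*d,d],-1)
    W=(P-t)@R; W[d==0]=np.nan
    return rgb,W
E
python3 - <<'E'
from h import *
ims=[]
for n in("side","top"):
    rgb,W=cloud(n); cv2.imwrite(f"pics/{n}0.png",rgb[...,::-1]); np.save(f"{n}0.npy",W)
    m=robot.camera_model(n); print(n,-np.array(m["R"]).T@m["t"])
    for l in("foot_top","sleeve_rim","top_holes","cap","lens","folded_frame","pliers","glue_bottle"):
        for r in robot.recognise(n,l)[:1]:
            u,v=np.round(r["uv"]).astype(int); print(l,r["confidence"],u,v,np.round(W[v,u],3))
print(robot.read_state()["t"], robot.read_state())
E
```

```text
side [ 0.7792307  -0.48125369  0.91075184]
foot_top 0.85 246 270 [ 0.548 -0.065  0.021]
sleeve_rim 0.72 194 225 [ 0.417 -0.07   0.157]
top_holes 0.83 193 225 [ 0.416 -0.071  0.158]
cap 0.65 193 224 [ 0.414 -0.068  0.158]
lens 0.82 178 214 [ 0.364 -0.056  0.156]
folded_frame 0.71 179 246 [ 0.339 -0.063 -0.   ]
pliers 0.58 274 138 [0.416 0.447 0.007]
glue_bottle 0.59 249 343 [ 0.636 -0.234  0.037]
top [0.41208616 0.12071497 1.48629463]
foot_top 0.92 300 182 [ 0.528 -0.029  0.024]
sleeve_rim 0.78 312 229 [ 0.388 -0.048  0.156]
top_holes 0.58 311 234 [ 0.374 -0.045  0.157]
cap 0.68 312 176 [ 0.532 -0.047  0.173]
lens 0.74 312 241 [ 0.355 -0.048  0.156]
pliers 0.5 143 219 [ 0.414  0.451 -0.002]
glue_bottle 0.42 362 150 [ 0.623 -0.214  0.041]
0.9 {'t': 0.9, 'q': array([-1.26543743e+00,  1.30363708e-01,  1.48814993e+00,  3.82807888e-05,
        1.52303368e+00, -8.54191708e-02]), 'dq': array([-0.00136227,  0.00107316, -0.0003919 ,  0.0016847 , -0.00114593,
        0.00090005]), 'joint_torque': array([ 2.21841460e-04, -5.59742188e+01, -4.92067194e+01,  7.66481948e-02,
        2.21551635e-02,  2.22106216e-06]), 'tool_pos': array([ 0.22857357, -0.55477663,  0.22968444]), 'orientation': array([3.08177557e+00, 6.09923748e-01, 6.75148850e-05]), 'force': array([-0.12898904, -0.64365908,  0.08937341]), 'wrist_torque': array([ 0.05414981, -0.00197732,  0.01840846]), 'gripper_force': 0.0, 'opening': 0.09301331707972858}
```

Run:
```python
import cv2,numpy as np
s=cv2.imread("pics/side0.png"); t=cv2.imread("pics/top0.png")
a=cv2.resize(s[170:370,120:320],(400,400),interpolation=2);a=cv2.resize(s[170:330,120:320],(800,640)[:2])[:600]
b=cv2.resize(t[120:300,260:400],None,fx=3,fy=3)
cv2.imwrite("pics/s1.png",a)
cv2.imwrite("pics/t1.png",b)
for n in("side","top"):
    W=np.load(n+"0.npy"); W=W.reshape(-1,3)
    W=W[(abs(W[:,0]-.53)<.15)&(abs(W[:,1]+.047)<.12)]
    for lo,hi in((.163,.19),(.145,.163),(.10,.145),(.01,.025)):
        Q=W[(W[:,2]>lo)&(W[:,2]<hi)]
        if len(Q)>4: 
            r=cv2.minAreaRect(Q[:,:2].astype(np.float32)); print(n,lo,len(Q),Q.min(0).round(3),Q.max(0).round(3),np.median(Q,0).round(3),r)
```

```text
side 0.163 187 [ 0.512 -0.065  0.163] [ 0.55  -0.032  0.176] [ 0.534 -0.051  0.17 ] ((0.5307650566101074, -0.04834088683128357), (0.03759751096367836, 0.03345891833305359), 0.62209153175354)
side 0.145 727 [ 0.38  -0.106  0.145] [ 0.551 -0.004  0.163] [ 0.408 -0.054  0.157] ((0.4653896391391754, -0.05506877228617668), (0.10250567644834518, 0.17056193947792053), 89.86024475097656)
side 0.1 170 [ 0.515 -0.07   0.101] [ 0.551 -0.032  0.145] [ 0.542 -0.063  0.123] ((0.5395611524581909, -0.05608628690242767), (0.04441327229142189, 0.024824870750308037), 40.57572937011719)
side 0.01 3996 [ 0.46  -0.167  0.01 ] [0.68  0.073 0.025] [ 0.595 -0.084  0.014] ((0.5700407028198242, -0.04715166985988617), (0.2396422028541565, 0.21990275382995605), 89.99871063232422)
top 0.163 162 [ 0.386 -0.096  0.163] [ 0.547 -0.009  0.178] [ 0.527 -0.047  0.169] ((0.46681806445121765, -0.05478988215327263), (0.08742880076169968, 0.16008155047893524), 88.33045196533203)
top 0.145 535 [ 0.38  -0.104  0.147] [ 0.547 -0.001  0.163] [ 0.402 -0.05   0.157] ((0.4638834297657013, -0.054421138018369675), (0.10241372138261795, 0.1653621643781662), 88.57768249511719)
top 0.1 27 [ 0.413 -0.068  0.103] [ 0.546 -0.028  0.145] [ 0.532 -0.032  0.134] ((0.4790235459804535, -0.03098234534263611), (0.038537487387657166, 0.1289391666650772), 73.05096435546875)
top 0.01 3031 [ 0.419 -0.167  0.01 ] [0.68  0.071 0.025] [ 0.581 -0.061  0.015] ((0.5493305921554565, -0.04818937927484512), (0.261181116104126, 0.2372768223285675), 0.09341125190258026)
```

View pics/s1.png

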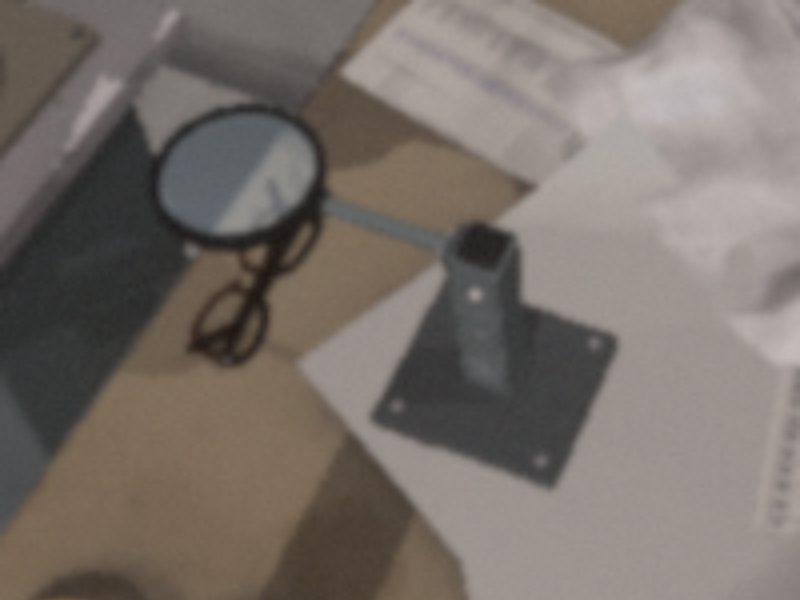

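View pics/t1.png

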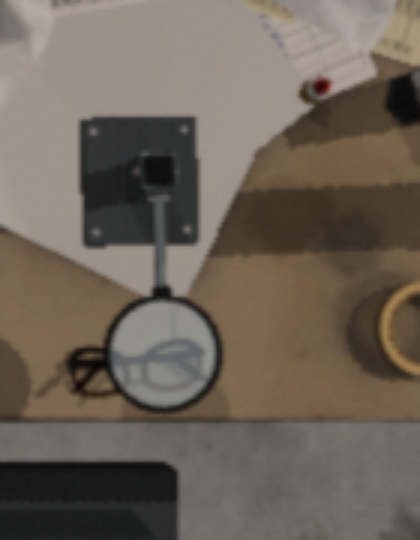

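```bash
cat >> h.py <<'E'
def estimate(W,rgb,dz=0,verbose=True):
    """post xy from cap/sleeve top, foot plate rect, lens centre"""
    g=rgb.max(-1).astype(int)
    def sel(lo,hi,x0,x1,y0,y1,dark=256):
        m=(W[...,2]>lo)&(W[...,2]<hi)&(W[...,0]>x0)&(W[...,0]<x1)&(W[...,1]>y0)&(W[...,1]<y1)&(g<dark); return W[m]
    L=sel(.135+dz,.18+dz,.28,.45,-.14,.04); A=L[L[:,0]>.415]
    L=L[L[:,0]<.425].astype(np.float32)
    c,r=cv2.minEnclosingCircle(L[:,:2].copy())
    C=sel(.16+dz,.185+dz,.49,.57,-.09,0)
    F=sel(.005,.03,.44,.62,-.15,.07,85)
    rf=cv2.minAreaRect(F[:,:2].astype(np.float32))
    print("lens",np.round(c,4),round(r,4),"captop",np.median(C,0).round(4),C.min(0).round(4),C.max(0).round(4))
    print("foot",np.round(rf[0],4),np.round(rf[1],4),rf[2],len(F))
    for x in np.arange(.42,.51,.015):
        a=sel(.14+dz,.175+dz,x,x+.015,-.1,0); 
        if len(a): print("arm",round(x+.0075,4),a.mean(0).round(4),len(a))
E
python3 - <<'E'
from h import *
for n in("side","top"): print(n); estimate(np.load(n+"0.npy"),cv2.imread(f"pics/{n}0.png"))
E
```

```text
side
lens [ 0.3681 -0.0512] 0.057 captop [ 0.5334 -0.0515  0.1695] [ 0.4954 -0.0652  0.1601] [ 0.55   -0.0317  0.1762]
foot [ 0.5341 -0.0494] [0.1287 0.1171] 1.2119569778442383 1467
arm 0.4275 [ 0.4265 -0.053   0.1576] 40
arm 0.4425 [ 0.4421 -0.0519  0.1574] 26
arm 0.4575 [ 0.4573 -0.0517  0.1576] 30
arm 0.4725 [ 0.473  -0.0512  0.1575] 29
arm 0.4875 [ 0.4874 -0.0506  0.1577] 25
arm 0.5025 [ 0.5025 -0.0501  0.1579] 34
arm 0.5175 [ 0.5186 -0.0535  0.1628] 72
top
lens [ 0.3673 -0.0519] 0.0571 captop [ 0.5273 -0.0472  0.1693] [ 0.492  -0.0644  0.1602] [ 0.547  -0.031   0.1784]
foot [ 0.5338 -0.0686] [0.132  0.1573] 0.0072134118527174 1299
arm 0.4275 [ 0.4266 -0.0503  0.1576] 31
arm 0.4425 [ 0.4427 -0.0496  0.1575] 20
arm 0.4575 [ 0.4578 -0.0496  0.1585] 24
arm 0.4725 [ 0.4729 -0.0497  0.1584] 20
arm 0.4875 [ 0.4872 -0.0484  0.1595] 18
arm 0.5025 [ 0.5035 -0.0482  0.1572] 31
arm 0.5175 [ 0.518  -0.0466  0.1658] 68
```

```bash
cat >> h.py <<'E'
from scipy.spatial.transform import Rotation as Ro
def to(x,y,z,psi=.03):
    s=robot.read_state(); R=Ro.from_rotvec(s["orientation"])
    T=Ro.from_matrix([[np.cos(psi),np.sin(psi),0],[np.sin(psi),-np.cos(psi),0],[0,0,-1]])
    d=R.inv().apply(np.array([x,y,z])-s["tool_pos"]); r=(R.inv()*T).as_rotvec()
    print("delta",d.round(4),r.round(4))
def st():
    s=robot.read_state(); print("t",round(s["t"],2),"pos",s["tool_pos"].round(4),"rv",s["orientation"].round(4),"F",s["force"].round(2),"M",s["wrist_torque"].round(2),"op",round(s["opening"],4),"gf",round(s["gripper_force"],2))
E
python3 - <<'E'
from h import *
to(.533,-.048,.235)
for n in("side","top"):
    W=np.load(n+"0.npy").reshape(-1,3)
    for x in np.arange(.2,.8,.1): print(n,round(x,2),[round(float(np.nanmax(W[(abs(W[:,0]-x-.05)<.05)&(abs(W[:,1]-y-.05)<.05)][:,2],initial=-1)),3) for y in np.arange(-.7,.3,.1)])
E
```

```text
delta [ 0.4745 -0.3526 -0.0053] [ 0.     -0.      0.3608]
side 0.2 [-1.0, -1.0, 0.005, 0.004, 0.005, 0.005, 0.643, 0.624, 0.003, 0.005]
side 0.3 [-1.0, -1.0, 0.019, 0.028, 0.028, 0.163, 0.163, 0.158, 0.01, 0.012]
side 0.4 [-1.0, -1.0, 0.005, 0.142, 0.027, 0.02, 0.163, 0.019, 0.027, 0.027]
side 0.5 [-1.0, -1.0, -1.0, 0.209, 0.013, 0.021, 0.176, 0.022, 0.04, 0.046]
side 0.6 [-1.0, -1.0, -1.0, 0.132, 0.083, 0.018, 0.018, 0.039, 0.033, 0.084]
side 0.7 [-1.0, -1.0, -1.0, -1.0, 0.094, 0.069, 0.035, 0.07, 0.114, 0.106]
side 0.8 [-1.0, -1.0, -1.0, -1.0, 0.126, 0.099, 0.255, 0.256, 0.119, 0.112]
top 0.2 [0.008, 0.224, 0.353, 0.655, 0.659, 0.01, 0.747, 0.75, 0.009, 0.007]
top 0.3 [0.028, 0.015, 0.02, 0.032, 0.029, 0.164, 0.166, 0.162, 0.012, 0.016]
top 0.4 [0.053, 0.055, 0.079, 0.148, 0.032, 0.024, 0.168, 0.022, 0.028, 0.033]
top 0.5 [0.125, 0.164, 0.16, 0.209, 0.013, 0.024, 0.178, 0.025, 0.041, 0.05]
top 0.6 [0.129, 0.173, 0.175, 0.164, 0.078, 0.021, 0.021, 0.042, 0.04, 0.086]
top 0.7 [0.128, 0.174, 0.175, 0.124, 0.097, 0.071, 0.039, 0.068, 0.116, 0.11]
top 0.8 [0.171, 0.346, 0.341, 0.025, 0.129, 0.098, 0.255, 0.258, 0.12, 0.116]
```

Emit:
move_arm(deltas=[0.03,-0.02,-0.05,0,0,0,1,0.08,-0.05,-0.06,0,0,0.05,1,0.12,-0.09,-0.06,0,0,0.1,1,0.17,-0.125,-0.06,0,0,0.15,1,0.22,-0.16,-0.06,0,0,0.2,1,0.27,-0.2,-0.06,0,0,0.25,1,0.32,-0.235,-0.06,0,0,0.3,1,0.37,-0.27,-0.06,0,0,0.33,1,0.42,-0.31,-0.05,0,0,0.361,1,0.455,-0.335,-0.03,0,0,0.361,1,0.4745,-0.3526,-0.0053,0,0,0.361,1,0.4745,-0.3526,-0.0053,0,0,0.361,1])

```text
t: 2.4
tool_pos: [0.532, -0.0461, 0.2324]
orientation: [-3.14, -0.051, 0.007]
force: [-0.6, -0.0, 1.7]
opening: 0.0924
gripper_force: 0.0
```

Run:
```python
from h import *
st(); to(.533,-.048,.131)
for n in("side","top"):
    rgb,W=cloud(n); np.save(n+"1.npy",W); cv2.imwrite(f"pics/{n}1.png",rgb[...,::-1])
s=cv2.imread("pics/side1.png"); t=cv2.imread("pics/top1.png")
cv2.imwrite("pics/v1.png",np.hstack([cv2.resize(s[130:310,150:310],(400,450)),cv2.resize(t[110:270,240:382],(400,450))]))
```

```text
t 2.4 pos [ 0.532  -0.0461  0.2324] rv [-3.14   -0.0513  0.0068] F [-0.64 -0.01  1.68] M [ 0.05 -0.04  0.02] op 0.0924 gf 0.0
delta [0.0013 0.0021 0.1014] [-0.0012  0.0043  0.0027]
```

View pics/v1.png

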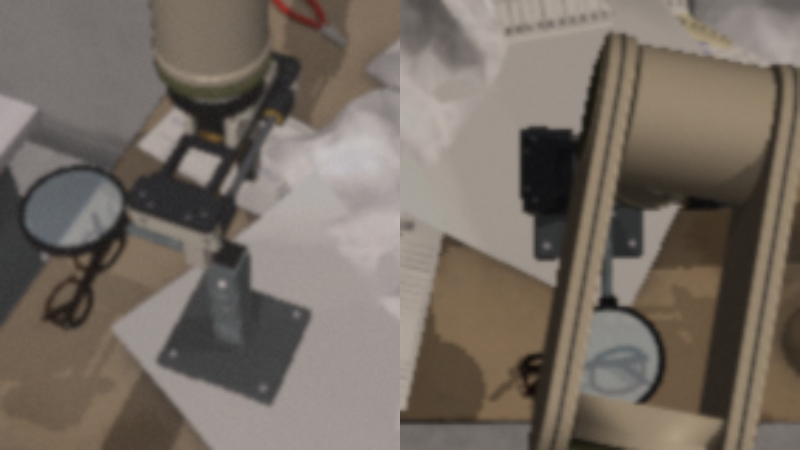

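Emit:
move_arm(deltas=[0,0,0.015,0,0,0,1,0,0,0.03,0,0,0,1,0,0,0.05,0,0,0,1,0,0,0.07,0,0,0,1,0,0,0.09,0,0,0,1,0,0,0.1,0,0,0,1,0,0,0.107,0,0,0,1,0,0,0.107,0,0,0,1,0,0,0.107,0,0,0,1])

```text
t: 3.62
tool_pos: [0.5335, -0.0481, 0.1287]
orientation: [3.141, 0.047, 0.002]
force: [0.8, 0.2, -0.7]
opening: 0.0929
gripper_force: 0.0
```

Run:
```python
from h import *
st(); to(.533,-.048,.128)
rgb,W=cloud("side"); np.save("side2.npy",W); cv2.imwrite("pics/v2.png",cv2.resize(rgb[190:310,170:290],(600,600),interpolation=cv2.INTER_CUBIC)[...,::-1])
```

```text
t 3.62 pos [ 0.5335 -0.0481  0.1287] rv [3.141e+00 4.690e-02 1.900e-03] F [ 0.81  0.16 -0.68] M [ 0.02  0.   -0.01] op 0.0929 gf 0.0
delta [-0.0005 -0.0001  0.0007] [ 0.0003 -0.0012 -0.0001]
```

View pics/v2.png

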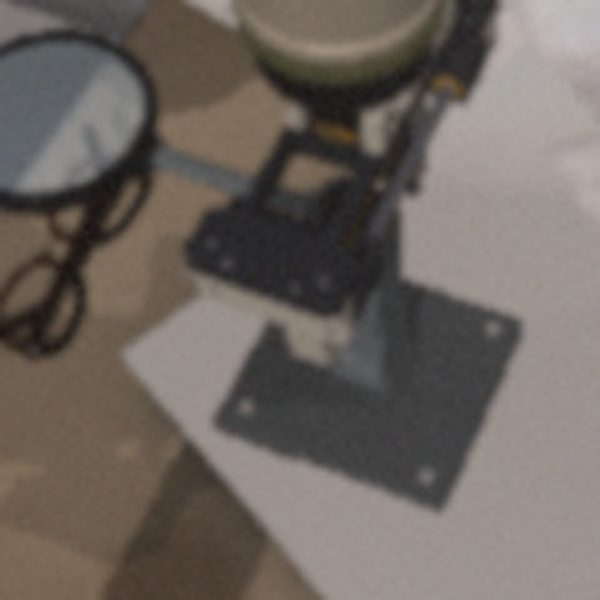

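Emit:
move_arm(deltas=[0,0,0,0,0,0,0.6,0,0,0,0,0,0,0.47,0,0,0,0,0,0,0.47,0,0,0,0,0,0,0.43,0,0,0,0,0,0,0.43,0,0,0,0,0,0,0.43], squeeze=4)

```text
t: 4.42
tool_pos: [0.533, -0.048, 0.1279]
orientation: [-3.141, -0.047, 0.0]
force: [-0.8, 0.8, -0.1]
opening: 0.0412
gripper_force: 0.2
```

```bash
python3 -c "
from h import *
st()"
```

```text
t 4.42 pos [ 0.533  -0.048   0.1279] rv [-3.1412e+00 -4.6900e-02  1.0000e-04] F [-0.84  0.82 -0.05] M [ 0.09 -0.01  0.05] op 0.0412 gf 0.24
```

Emit:
move_arm(deltas=[0,0,0,0,0,0,0.4,0,0,0,0,0,0,0.4,0,0,0,0,0,0,0.37,0,0,0,0,0,0,0.37], squeeze=8)

```text
t: 4.92
tool_pos: [0.533, -0.048, 0.1279]
orientation: [3.141, 0.047, -0.0]
force: [-0.6, 0.7, 0.4]
opening: 0.0348
gripper_force: 2.7
```

```bash
python3 -c "
from h import *
st()"
```

```text
t 4.92 pos [ 0.533  -0.048   0.1279] rv [ 3.1412e+00  4.6900e-02 -1.0000e-04] F [-0.59  0.65  0.35] M [ 0.02 -0.   -0.02] op 0.0348 gf 2.75
```

Emit:
move_arm(deltas=[0,0,0,0,0,0,0.33,0,0,0,0,0,0,0.3,0,0,0,0,0,0,0.3,0,0,0,0,0,0,0.3], squeeze=12)

```text
t: 5.42
tool_pos: [0.533, -0.048, 0.1279]
orientation: [-3.141, -0.047, -0.0]
force: [-0.4, -0.1, -0.4]
opening: 0.0319
gripper_force: 12.0
```

```bash
python3 -c "
from h import *
st()"
```

```text
t 5.42 pos [ 0.533  -0.048   0.1279] rv [-3.1412e+00 -4.6700e-02 -1.0000e-04] F [-0.4  -0.05 -0.4 ] M [ 0.06 -0.04 -0.02] op 0.0319 gf 11.99
```

Emit:
move_arm(deltas=[0,0,0,0,0,0,0.3,0,0,0,0,0,0,0.3,0,0,-0.001,0,0,0,0.3,0,0,-0.002,0,0,0,0.3,0,0,-0.002,0,0,0,0.3], squeeze=35)

```text
t: 6.05
tool_pos: [0.5329, -0.0479, 0.1295]
orientation: [-3.141, -0.047, 0.001]
force: [4.2, 0.7, -9.2]
opening: 0.0317
gripper_force: 35.0
```

```bash
python3 -c "
from h import *
st()"
```

```text
t 6.05 pos [ 0.5329 -0.0479  0.1295] rv [-3.141e+00 -4.680e-02  5.000e-04] F [ 4.18  0.73 -9.2 ] M [ 0.06 -0.67 -0.  ] op 0.0317 gf 34.99
```

Emit:
move_arm(deltas=[0,0,-0.001,0,0,0,0.3,0,0,-0.002,0,0,0,0.3,0,0,-0.003,0,0,0,0.3])

```text
t: 6.42
tool_pos: [0.5329, -0.048, 0.133]
orientation: [3.141, 0.047, -0.0]
force: [3.1, 1.6, -9.1]
opening: 0.0318
gripper_force: 35.0
```

```bash
python3 -c "
from h import *
st()"
```

```text
t 6.42 pos [ 0.5329 -0.048   0.133 ] rv [ 3.1412e+00  4.6800e-02 -5.0000e-04] F [ 3.14  1.61 -9.07] M [ 0.05 -0.56 -0.09] op 0.0318 gf 34.99
```

Emit:
move_arm(deltas=[0,0,-0.001,0,0,0,0.3,0,0,-0.002,0,0,0,0.3,0,0,-0.003,0,0,0,0.3,0,0,-0.004,0,0,0,0.3])

```text
t: 6.92
tool_pos: [0.5321, -0.0479, 0.136]
orientation: [-3.141, -0.047, 0.003]
force: [2.9, -0.3, -17.9]
opening: 0.0319
gripper_force: 35.0
```

```bash
python3 -c "
from h import *
st()"
```

```text
t 6.92 pos [ 0.5321 -0.0479  0.136 ] rv [-3.1408 -0.0468  0.0034] F [  2.88  -0.34 -17.88] M [ 0.03 -0.51 -0.01] op 0.0319 gf 34.99
```

Emit:
move_arm(deltas=[0,0,0,0,0,0,0.3,0,0,-0.0005,0,0,0,0.3])

```text
t: 7.18
tool_pos: [0.533, -0.048, 0.1377]
orientation: [3.141, 0.047, 0.0]
force: [-0.1, 0.2, -5.3]
opening: 0.0316
gripper_force: 35.0
```

```bash
python3 -c "
from h import *
st()"
```

```text
t 7.17 pos [ 0.533  -0.048   0.1377] rv [3.1412 0.0468 0.    ] F [-0.05  0.21 -5.32] M [ 0.05  0.24 -0.02] op 0.0316 gf 34.99
```

Emit:
move_arm(deltas=[0,0,-0.002,0,0,0,0.3,0,0,-0.004,0,0,0,0.3,0,0,-0.006,0,0,0,0.3,0,0,-0.008,0,0,0,0.3,0,0,-0.01,0,0,0,0.3,0,0,-0.012,0,0,0,0.3,0,0,-0.014,0,0,0,0.3,0,0,-0.016,0,0,0,0.3,0,0,-0.018,0,0,0,0.3])

```text
t: 8.3
tool_pos: [0.533, -0.048, 0.1556]
orientation: [3.141, 0.047, 0.0]
force: [-2.4, -0.3, -7.5]
opening: 0.0312
gripper_force: 35.0
```

Run:
```python
from h import *
st()
rgb,W=cloud("side"); cv2.imwrite("pics/v3.png",cv2.resize(rgb[180:310,165:295],(600,600),interpolation=cv2.INTER_CUBIC)[...,::-1])
```

```text
t 8.3 pos [ 0.533  -0.048   0.1556] rv [3.1412e+00 4.6800e-02 2.0000e-04] F [-2.43 -0.27 -7.53] M [0.05 0.26 0.03] op 0.0312 gf 34.99
```

View pics/v3.png

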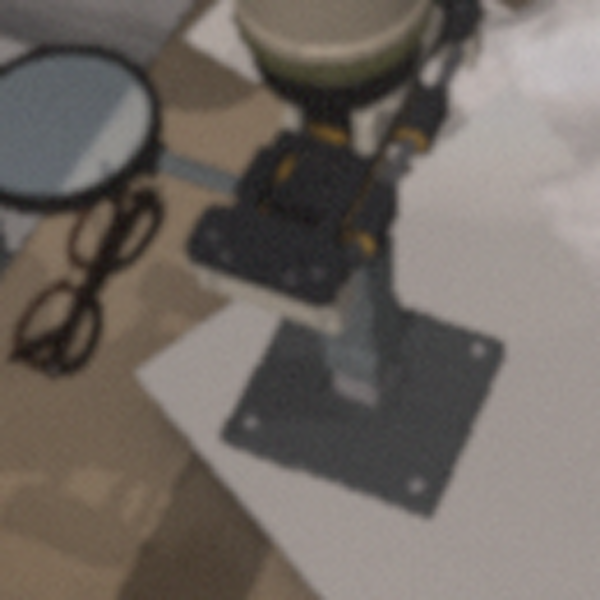

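Emit:
move_arm(deltas=[0,0,-0.001,0,0,0,0.3,0,0,-0.002,0,0,0,0.3,0,0,-0.003,0,0,0,0.3,0,0,-0.004,0,0,0,0.3,0,0,-0.005,0,0,0,0.3])

```text
t: 8.98
tool_pos: [0.533, -0.048, 0.1605]
orientation: [3.141, 0.047, 0.0]
force: [-1.1, -0.3, -6.8]
opening: 0.0322
gripper_force: 35.0
```

Emit:
move_arm(deltas=[0,0,-0.0005,0,0,0,0.3,0,0,-0.001,0,0,0,0.3,0,0,-0.0015,0,0,0,0.3])

```text
t: 9.35
tool_pos: [0.533, -0.048, 0.162]
orientation: [-3.141, -0.047, -0.0]
force: [-2.5, 0.2, -6.8]
opening: 0.0315
gripper_force: 35.0
```

Emit:
move_arm(deltas=[0,0,-0.0005,0,0,0,0.3,0,0,-0.001,0,0,0,0.3,0,0,-0.0015,0,0,0,0.3])

```text
t: 9.72
tool_pos: [0.533, -0.048, 0.1635]
orientation: [3.141, 0.047, 0.0]
force: [-1.6, 0.3, -6.6]
opening: 0.0314
gripper_force: 35.0
```

```bash
python3 -c "
from h import *
st()"
```

```text
t 9.72 pos [ 0.533  -0.048   0.1635] rv [3.1412e+00 4.6700e-02 1.0000e-04] F [-1.6   0.26 -6.62] M [ 0.03  0.24 -0.01] op 0.0314 gf 34.99
```

Emit:
move_arm(deltas=[0,0,-0.0005,0,0,0,0.3,0,0,-0.001,0,0,0,0.3,0,0,-0.0015,0,0,0,0.3])

```text
t: 10.1
tool_pos: [0.533, -0.048, 0.165]
orientation: [3.141, 0.047, 0.0]
force: [-1.1, -0.4, -6.7]
opening: 0.0322
gripper_force: 35.0
```

```bash
python3 -c "
from h import *
st()"
```

```text
t 10.1 pos [ 0.533 -0.048  0.165] rv [3.1412e+00 4.6800e-02 1.0000e-04] F [-1.1  -0.41 -6.69] M [ 0.    0.25 -0.03] op 0.0322 gf 34.99
```

Emit:
move_arm(deltas=[0,0,-0.0005,0,0,0,0.3,0,0,-0.001,0,0,0,0.3,0,0,-0.0015,0,0,0,0.3])

```text
t: 10.48
tool_pos: [0.533, -0.048, 0.1665]
orientation: [3.141, 0.047, 0.0]
force: [-2.0, 0.4, -7.1]
opening: 0.0317
gripper_force: 35.0
```

```bash
python3 -c "
from h import *
st()"
```

```text
t 10.47 pos [ 0.533  -0.048   0.1665] rv [3.1412 0.0468 0.    ] F [-1.98  0.36 -7.14] M [ 0.08  0.24 -0.01] op 0.0317 gf 34.99
```

Emit:
move_arm(deltas=[0,0,-0.0005,0,0,0,0.3,0,0,-0.001,0,0,0,0.3,0,0,-0.0015,0,0,0,0.3])

```text
t: 10.85
tool_pos: [0.533, -0.048, 0.168]
orientation: [-3.141, -0.047, -0.0]
force: [-2.5, 0.8, -7.2]
opening: 0.032
gripper_force: 35.0
```

Emit:
move_arm(deltas=[0,0,-0.0005,0,0,0,0.3,0,0,-0.001,0,0,0,0.3,0,0,-0.0015,0,0,0,0.3])

```text
t: 11.22
tool_pos: [0.533, -0.048, 0.1695]
orientation: [-3.141, -0.047, -0.0]
force: [-1.5, 0.3, -7.0]
opening: 0.0318
gripper_force: 35.0
```

Emit:
move_arm(deltas=[0,0,-0.0005,0,0,0,0.3,0,0,-0.001,0,0,0,0.3,0,0,-0.0015,0,0,0,0.3])

```text
t: 11.6
tool_pos: [0.533, -0.048, 0.171]
orientation: [3.141, 0.047, 0.0]
force: [-1.7, -0.5, -7.0]
opening: 0.0318
gripper_force: 35.0
```

Emit:
move_arm(deltas=[0,0,-0.0005,0,0,0,0.3,0,0,-0.001,0,0,0,0.3,0,0,-0.0015,0,0,0,0.3])

```text
t: 11.98
tool_pos: [0.533, -0.048, 0.1725]
orientation: [3.141, 0.047, -0.0]
force: [-0.8, 1.0, -7.1]
opening: 0.0318
gripper_force: 35.0
```

Emit:
move_arm(deltas=[0,0,-0.0005,0,0,0,0.3,0,0,-0.001,0,0,0,0.3,0,0,-0.0015,0,0,0,0.3])

```text
t: 12.35
tool_pos: [0.5331, -0.0481, 0.1744]
orientation: [3.141, 0.047, 0.001]
force: [-4.1, 1.0, -1.6]
opening: 0.032
gripper_force: 35.0
```

Emit:
move_arm(deltas=[0,0,0,0,0,0,0.3,0,0,-0.0005,0,0,0,0.3])

```text
t: 12.6
tool_pos: [0.5331, -0.048, 0.1745]
orientation: [3.141, 0.047, 0.0]
force: [-2.7, -0.2, -2.7]
opening: 0.0317
gripper_force: 35.0
```

Emit:
move_arm(deltas=[0,0,-0.0005,0,0,0,0.3,0,0,-0.0005,0,0,0,0.3])

```text
t: 12.85
tool_pos: [0.533, -0.048, 0.175]
orientation: [3.141, 0.047, 0.0]
force: [-1.6, 0.2, -2.4]
opening: 0.0321
gripper_force: 35.0
```

Emit:
move_arm(deltas=[0,0,-0.0005,0,0,0,0.3,0,0,-0.001,0,0,0,0.3,0,0,-0.001,0,0,0,0.3])

```text
t: 13.22
tool_pos: [0.533, -0.048, 0.176]
orientation: [-3.141, -0.047, -0.0]
force: [-2.7, 0.1, -1.9]
opening: 0.0316
gripper_force: 35.0
```

Emit:
move_arm(deltas=[0,0,-0.0005,0,0,0,0.3,0,0,-0.0005,0,0,0,0.3])

```text
t: 13.48
tool_pos: [0.5331, -0.0481, 0.1768]
orientation: [3.141, 0.047, 0.001]
force: [-3.6, -0.3, 1.0]
opening: 0.0319
gripper_force: 35.0
```

Run:
```python
from h import *
st()
rgb,W=cloud("side"); cv2.imwrite("pics/v4.png",cv2.resize(rgb[190:300,190:300],(600,600),interpolation=cv2.INTER_CUBIC)[...,::-1])
```

```text
t 13.47 pos [ 0.5331 -0.0481  0.1768] rv [3.1411e+00 4.6800e-02 5.0000e-04] F [-3.64 -0.31  1.01] M [0.01 0.92 0.03] op 0.0319 gf 34.99
```

View pics/v4.png

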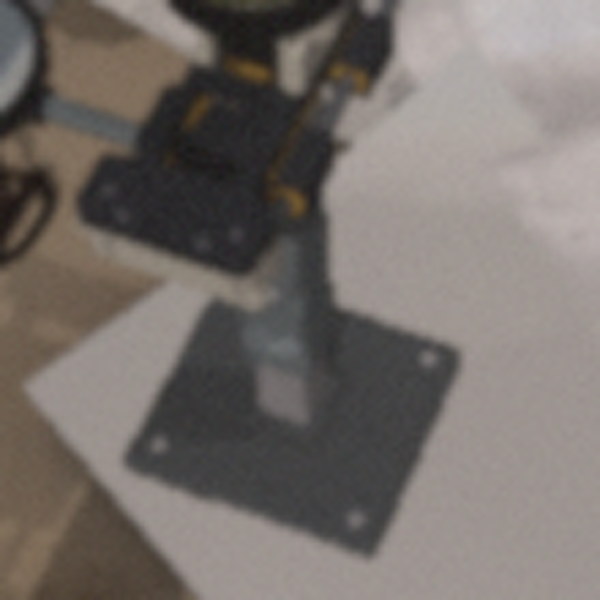

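Emit:
move_arm(deltas=[0,0,0,0,0,0,0.3,0,0,-0.0005,0,0,0,0.3])

```text
t: 13.78
tool_pos: [0.5331, -0.0481, 0.1771]
orientation: [3.141, 0.047, 0.0]
force: [-2.5, -1.3, -1.8]
opening: 0.032
gripper_force: 35.0
```

Emit:
move_arm(deltas=[0,0,-0.0005,0,0,0,0.3,0,0,-0.001,0,0,0,0.3])

```text
t: 14.02
tool_pos: [0.533, -0.0479, 0.1775]
orientation: [-3.141, -0.047, 0.0]
force: [-0.7, -0.4, -4.1]
opening: 0.032
gripper_force: 35.0
```

Emit:
move_arm(deltas=[0,0,0,0,0,0,0.3,0,0,0,0,0,0,0.3])

```text
t: 14.28
tool_pos: [0.533, -0.0479, 0.1777]
orientation: [-3.141, -0.047, 0.0]
force: [-0.5, -0.0, -4.3]
opening: 0.0319
gripper_force: 35.0
```

Emit:
move_arm(deltas=[0,0,-0.0005,0,0,0,0.3,0,0,-0.0005,0,0,0,0.3])

```text
t: 14.52
tool_pos: [0.533, -0.0479, 0.1784]
orientation: [-3.141, -0.047, 0.0]
force: [-1.6, 0.1, -3.3]
opening: 0.0318
gripper_force: 35.0
```

Emit:
move_arm(deltas=[0,0,-0.0005,0,0,0,0.3,0,0,-0.0005,0,0,0,0.3])

```text
t: 14.78
tool_pos: [0.533, -0.048, 0.179]
orientation: [-3.141, -0.047, 0.0]
force: [-1.0, 0.6, -3.7]
opening: 0.032
gripper_force: 35.0
```

Emit:
move_arm(deltas=[0,0,-0.0005,0,0,0,0.3,0,0,-0.0005,0,0,0,0.3])

```text
t: 15.02
tool_pos: [0.533, -0.048, 0.1795]
orientation: [3.141, 0.047, 0.0]
force: [-1.1, 0.7, -3.3]
opening: 0.0318
gripper_force: 35.0
```

Emit:
move_arm(deltas=[0,0,0.0005,0,0,0,0.3,0,0,0.001,0,0,0,0.3,0,0,0.001,0,0,0,0.3])

```text
t: 15.4
tool_pos: [0.533, -0.048, 0.1785]
orientation: [3.141, 0.047, 0.0]
force: [-1.8, -0.0, -2.5]
opening: 0.0319
gripper_force: 35.0
```

Emit:
move_arm(deltas=[0,0,0.0005,0,0,0,0.3,0,0,0.001,0,0,0,0.3,0,0,0.0015,0,0,0,0.3,0,0,0.0015,0,0,0,0.3])

```text
t: 15.9
tool_pos: [0.533, -0.048, 0.1771]
orientation: [3.141, 0.047, 0.0]
force: [-1.5, -1.1, -0.8]
opening: 0.0319
gripper_force: 35.0
```

Emit:
move_arm(deltas=[0,0,0.0005,0,0,0,0.3,0,0,0.001,0,0,0,0.3,0,0,0.001,0,0,0,0.3])

```text
t: 16.27
tool_pos: [0.5332, -0.048, 0.1769]
orientation: [3.141, 0.047, 0.001]
force: [-5.0, 0.5, 6.7]
opening: 0.0318
gripper_force: 35.0
```

Emit:
move_arm(deltas=[0,0,-0.0005,0,0,0,0.3,0,0,-0.0005,0,0,0,0.3,0,0,-0.0005,0,0,0,0.45,0,0,-0.0005,0,0,0,0.6,0,0,-0.0005,0,0,0,0.8,0,0,-0.0005,0,0,0,0.8,0,0,-0.0005,0,0,0,0.8,0,0,-0.0005,0,0,0,0.8], squeeze=10)

```text
t: 17.27
tool_pos: [0.533, -0.048, 0.1764]
orientation: [3.141, 0.047, 0.0]
force: [0.6, -1.2, 0.2]
opening: 0.0741
gripper_force: 0.0
```

Emit:
move_arm(deltas=[0,0,-0.02,0,0,0,0.8,0,0,-0.04,0,0,0,0.8,0,0,-0.07,0,0,0,0.8,0,0,-0.09,0,0,0,0.8,0,0,-0.1,0,0,0,0.8,0,0,-0.1,0,0,0,0.8])

```text
t: 18.02
tool_pos: [0.5334, -0.0481, 0.2772]
orientation: [3.141, 0.047, 0.002]
force: [0.1, -0.8, -1.0]
opening: 0.074
gripper_force: 0.0
```

Run:
```python
from h import *
st()
rgb,W=cloud("side"); estimate(W,rgb,.049); cv2.imwrite("pics/v5.png",cv2.resize(rgb[180:300,190:310],(600,600),interpolation=cv2.INTER_CUBIC)[...,::-1])
```

```text
t 18.02 pos [ 0.5334 -0.0481  0.2772] rv [3.141e+00 4.670e-02 2.000e-03] F [ 0.08 -0.83 -1.04] M [ 0.07  0.01 -0.06] op 0.074 gf 0.0
lens [ 0.3677 -0.0508] 0.0576 captop [ 0.5364 -0.0517  0.2184] [ 0.5117 -0.0653  0.209 ] [ 0.5485 -0.0314  0.2224]
foot [ 0.5339 -0.0499] [0.1287 0.1166] 1.4000346660614014 1478
arm 0.4275 [ 0.4263 -0.0529  0.2045] 44
arm 0.4425 [ 0.4423 -0.0522  0.2041] 30
arm 0.4575 [ 0.4575 -0.0522  0.2048] 31
arm 0.4725 [ 0.4726 -0.0514  0.2045] 32
arm 0.4875 [ 0.4874 -0.0512  0.2048] 29
arm 0.5025 [ 0.5025 -0.0559  0.2024] 5
arm 0.5175 [ 0.5195 -0.0589  0.2071] 40
```

View pics/v5.png

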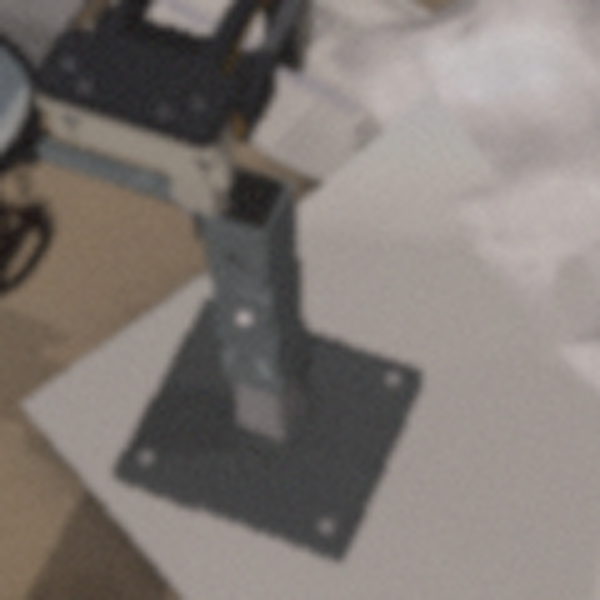

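Emit:
move_arm(deltas=[0,0,0,0,0,0,0.4,0,0,0,0,0,0,0,0,0,0,0,0,0,0,0,0,0.01,0,0,0,0,0,0,0.025,0,0,0,0,0,0,0.035,0,0,0,0,0,0,0.04,0,0,0,0,0,0,0.042,0,0,0,0,0,0,0.042,0,0,0,0])

```text
t: 19.2
tool_pos: [0.5331, -0.048, 0.2346]
orientation: [3.141, 0.047, 0.0]
force: [0.8, 0.1, -0.2]
opening: 0.0007
gripper_force: 0.0
```

Emit:
move_arm(deltas=[0,0,0.001,0,0,0,0,0,0,0.002,0,0,0,0])

```text
t: 19.45
tool_pos: [0.5332, -0.048, 0.2327]
orientation: [3.141, 0.047, 0.001]
force: [0.5, 0.6, 0.0]
opening: 0.0005
gripper_force: 0.0
```

Emit:
move_arm(deltas=[0,0,0.0005,0,0,0,0,0,0,0.001,0,0,0,0])

```text
t: 19.7
tool_pos: [0.533, -0.048, 0.2314]
orientation: [3.141, 0.047, 0.0]
force: [0.1, 0.3, -0.3]
opening: 0.0008
gripper_force: 0.0
```

Emit:
move_arm(deltas=[0,0,0.0005,0,0,0,0,0,0,0.001,0,0,0,0])

```text
t: 19.95
tool_pos: [0.5331, -0.048, 0.2308]
orientation: [3.141, 0.047, 0.001]
force: [-0.8, 0.6, 4.0]
opening: 0.001
gripper_force: 1.7
```

Contact at 4 N.

Emit:
move_arm(deltas=[0,0,0.0005,0,0,0,0,0,0,0.0005,0,0,0,0])

```text
t: 20.2
tool_pos: [0.5333, -0.0481, 0.2306]
orientation: [3.141, 0.047, 0.002]
force: [-2.4, 0.2, 4.8]
opening: 0.0005
gripper_force: 2.6
```

Emit:
move_arm(deltas=[0,0,0.0005,0,0,0,0,0,0,0.0005,0,0,0,0])

```text
t: 20.45
tool_pos: [0.5335, -0.0481, 0.2305]
orientation: [3.141, 0.047, 0.003]
force: [-1.3, 0.8, 6.2]
opening: 0.0001
gripper_force: 3.4
```

Emit:
move_arm(deltas=[0,0,0.0005,0,0,0,0,0,0,0.001,0,0,0,0])

```text
t: 20.7
tool_pos: [0.534, -0.0482, 0.2303]
orientation: [3.141, 0.047, 0.005]
force: [-1.2, 0.1, 11.8]
opening: 0.0004
gripper_force: 5.7
```

Emit:
move_arm(deltas=[0,0,0.0002,0,0,0,0,0,0,0.0002,0,0,0,0,0,0,0.0002,0,0,0,0,0,0,0.0002,0,0,0,0,0,0,0.0002,0,0,0,0])

```text
t: 21.32
tool_pos: [0.5341, -0.0482, 0.2303]
orientation: [3.141, 0.047, 0.006]
force: [-0.6, 0.4, 10.9]
opening: 0.0006
gripper_force: 5.4
```

Emit:
move_arm(deltas=[0,0,0.0003,0,0,0,0,0,0,0.0003,0,0,0,0,0,0,0.0003,0,0,0,0,0,0,0.0003,0,0,0,0])

```text
t: 21.82
tool_pos: [0.5342, -0.0482, 0.2302]
orientation: [3.14, 0.047, 0.006]
force: [-0.7, -0.0, 11.2]
opening: 0.0002
gripper_force: 6.0
```

Emit:
move_arm(deltas=[0,0,-0.005,0,0,0,0,0,0,-0.02,0,0,0,0,0,0,-0.05,0,0,0,0,0,0,-0.08,0,0,0,0,0,0,-0.08,0,0,0,0,0,0,-0.08,0,0,0,0])

```text
t: 22.58
tool_pos: [0.5328, -0.0479, 0.3073]
orientation: [-3.141, -0.047, 0.001]
force: [-0.3, 0.1, 0.3]
opening: 0.0004
gripper_force: 0.0
```

Run:
```python
from h import *
st()
rgb,W=cloud("side"); estimate(W,rgb,.049)
```

```text
t 22.57 pos [ 0.5328 -0.0479  0.3073] rv [-3.1411e+00 -4.6800e-02  1.2000e-03] F [-0.35  0.13  0.34] M [ 0.03  0.   -0.01] op 0.0004 gf 0.0
lens [ 0.3679 -0.0519] 0.0578 captop [ 0.5328 -0.0524  0.2181] [ 0.5104 -0.0651  0.2092] [ 0.5488 -0.031   0.2245]
foot [ 0.5346 -0.0498] [0.1284 0.1159] 2.035071849822998 1487
arm 0.4275 [ 0.426  -0.0532  0.2041] 44
arm 0.4425 [ 0.4423 -0.0521  0.2041] 32
arm 0.4575 [ 0.4574 -0.0516  0.204 ] 30
arm 0.4725 [ 0.4727 -0.0516  0.2048] 32
arm 0.4875 [ 0.4879 -0.0509  0.205 ] 31
arm 0.5025 [ 0.5027 -0.0507  0.2055] 34
arm 0.5175 [ 0.5184 -0.0545  0.2108] 84
```

Sleeve still up after the press, foot in place, robot clear.

```bash
python3 -c "
from plant import robot
print(robot.close_job())"
```

```text
the job is handed in; nothing more can be done
None
```

The magnifier is one hole higher (sleeve up about 47 mm), locked, and held under a press of about 11 to 12 N for over a second; the foot did not measurably move, and the job is handed in at about 22.6 s (no verdict was returned).

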